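# Step the sensor posts up along the rail

## Task

Stand the four steel light-sensor posts on the rail's carriers, one centred on the ring of each, in order of height: the shortest on the carrier nearest the integrating sphere and the tallest farthest from it, so that none shades the next. Do not let any post tip over on the way, and leave all four standing upright and released.

Things in the scene. Friction and masses are not known exactly. Their poses are not given: they have to be found in the camera images.
- sensor_50 (a point): shortest sensor post, 50 mm tall: upright steel stem 26 mm across, white diffuser as its top 4 mm, round steel foot 40 mm across, 5 mm thick. Loose, about 0.1 kg, starts upright on the bench (z = 0). This point: its centre, 25 mm above its underside; z up the stem. Grip the stem from above some 22 mm below the top (lower, a tall one's top meets the gripper's body).
- sensor_70 (a point): second shortest sensor post, 70 mm tall: upright steel stem 26 mm across, white diffuser as its top 4 mm, round steel foot 40 mm across, 5 mm thick. Loose, about 0.13 kg, starts upright on the bench (z = 0). This point: its centre, 35 mm above its underside; z up the stem. Grip the stem from above some 22 mm below the top (lower, a tall one's top meets the gripper's body).
- sensor_90 (a point): second tallest sensor post, 90 mm tall: upright steel stem 26 mm across, white diffuser as its top 4 mm, round steel foot 40 mm across, 5 mm thick. Loose, about 0.17 kg, starts upright on the bench (z = 0). This point: its centre, 45 mm above its underside; z up the stem. Grip the stem from above some 22 mm below the top (lower, a tall one's top meets the gripper's body).
- sensor_110 (a point): tallest sensor post, 110 mm tall: upright steel stem 26 mm across, white diffuser as its top 4 mm, round steel foot 40 mm across, 5 mm thick. Loose, about 0.2 kg, starts upright on the bench (z = 0). This point: its centre, 55 mm above its underside; z up the stem. Grip the stem from above some 22 mm below the top (lower, a tall one's top meets the gripper's body).
- seat_a (a point): one of four like black carriers fixed on the rail, 62 mm across it, 50 mm along it, with a thin bright ring 46 mm across on the flat top. Which stands where along the rail differs each time, 70 to 130 mm apart. This point: the ring's centre on the flat top, 30 mm above the bench. A locking screw sticks out 14 mm to the robot's side, below the top.
- seat_b (a point): one of four like black carriers fixed on the rail, 62 mm across it, 50 mm along it, with a thin bright ring 46 mm across on the flat top. Which stands where along the rail differs each time, 70 to 130 mm apart. This point: the ring's centre on the flat top, 30 mm above the bench. A locking screw sticks out 14 mm to the robot's side, below the top.
- seat_c (a point): one of four like black carriers fixed on the rail, 62 mm across it, 50 mm along it, with a thin bright ring 46 mm across on the flat top. Which stands where along the rail differs each time, 70 to 130 mm apart. This point: the ring's centre on the flat top, 30 mm above the bench. A locking screw sticks out 14 mm to the robot's side, below the top.
- seat_d (a point): one of four like black carriers fixed on the rail, 62 mm across it, 50 mm along it, with a thin bright ring 46 mm across on the flat top. Which stands where along the rail differs each time, 70 to 130 mm apart. This point: the ring's centre on the flat top, 30 mm above the bench. A locking screw sticks out 14 mm to the robot's side, below the top.
- sphere (a point): centre of the integrating sphere, a dark ball 96 mm across, 115 mm above the bench, on a stem and round foot, its cap 168 mm above the bench. Fixed, in line with the rail beyond one end, about 0.36 m from the rail's middle; which end differs each time. At the other end stands a black square plate on a stem, 145 mm tall (not listed).
- rail: low aluminium rail, 460 mm long, 40 mm wide, 20 mm high, fixed on the bench across the robot's front. Origin under its middle at bench height; its y axis runs along the rail; its yaw varies within about 0.15 rad.
Things that resemble listed ones, but are neither listed nor needed, are in the scene too. Leave any blue look-alike of the part that bears sensor_110 alone. What is shaped like the part that bears sensor_90 but yellow is not meant.

How it is judged:
By the outcome, as a careful person would: the job done as asked, in the order asked, and still so for the second after the job is handed in, with the robot touching nothing.
It also fails if it takes over 120 s, if anything falls off the work surface, if the arm or the gripper's body presses on something with over 40 N, if the wrist force passes 120 N, or if a joint passes its speed limit or range.

## Robot

A 7-joint arm with a two-finger parallel gripper is mounted at the origin on the work surface. World frame = base frame: x ahead of the robot, y to its left, z up, the work surface at z = 0. Lengths are in m, angles in rad, forces in N, time in s.
With the tool pointing down it reaches from about 0.425 to 0.95 m from the base axis. Payload 4.7 kg.
Tool frame: the origin (TCP) lies between the finger pads; the fingertips stand 25 mm ahead of it and the grasp point (between the pads) lies 6 mm ahead of it; z points along the fingers, y is the line along which they close (so a half turn about z gives the same grasp; the last joint's range is limited). The gripper opens to 85 mm and grips with 20 to 120 N. Pads are 22 mm wide; open, the fingers measure 114 mm over their backs; the gripper's body (76 mm by 85 mm) begins 54 mm behind the grasp point. The pads swing forward as they close: fully open they stand 13 mm farther back than shut.
Start: joints at [-1.199, 0.469, -0.049, 1.532, 0.024, 1.141, -0.082], TCP at [0.263, 0.622, 0.233] pointing down, gripper open.
Joint ranges: [-2.59, 2.59], [-0.33, 1.99], [-1.39, 1.29], [0.1, 2.45], [-1.04, 4.18], [0.21, 1.99], [-2.66, 2.66]. Speed limits (rad/s): [2.57, 2.57, 3.14, 3.14, 3.14, 3.14, 3.14].

## Interface

Orientations are given as a 3x3 rotation matrix whose columns are the frame's x, y, z axes.
In Python, from rig import * gives the robot as it stands. Calls block until the motion is done:
- movep(position, orientation): joint-space move of the TCP to a pose.
- move_l(position, attitude=None, feed=0.15, until_force=None): straight line of the TCP; attitude=None keeps the orientation; feed is the mean speed in m/s. With until_force (N) it stops when the force on the tool has changed by that much, and returns True; else False.
- move_joints(angles): joint-space move.
- command_gripper(opening, newtons=None): finger opening in m; newtons is the grip in N (None keeps the last); returns when the fingers have stopped.
- sleep(seconds).
- inverse_kinematics(position, orientation): joint angles nearest the present ones, or None.
- sense(): the state.
- camera(name): name is "side" or "top" or "wrist"; returns (picture, depth): 400x640x3 uint8, red, green, blue; 400x640 float32, m along the optical axis (not along the pixel's ray), 0 where there is no reading.
- camera_params(name): a dict with "K" (3x3 intrinsics, pixels), "dist" ([k1, k2, p1, p2, k3] as OpenCV has them; the pictures are not rectified), "position" and "rotation" of the camera in the world; the wrist camera has in their place "tool_from_camera" (4x4, takes a point from camera to tool coordinates, whose origin is the TCP and whose axes are the flange's). Camera axes: x right, y down, z forward; pixel columns grow to the right and rows downward; lengths in m; the calibration is good to about 2 mm. A picture is of the moment at which its call begins: read the wrist's pose just before it. camera_params takes no time and is no camera call.
A pose or a line that the arm cannot do raises Unreachable and nothing moves.
- finish_job(): hands the job in; it is judged then, once.
The state is a dict: "time_s": time; "joint_pos": joint angles; "qd": joint speeds; "joint_efforts": joint torques, N m; "position": TCP position; "tcp_rot": TCP orientation; "wrist_force": force on the tool from outside, world axes, zero at the start; "ft_torque": the same for the moment, N m; "finger_gap": finger opening in m; "gripper_force": force on a finger pad.
Only numpy, scipy, OpenCV 4.12 (cv2) and the standard library are available. Lean on these libraries where they do the work, as an engineer would, in place of code of your own. Each camera call takes 0.05 s, during which the arm holds its last target. There are 200 camera calls.

## Working session

There is one attempt and no reset: what is moved stays moved. The work goes in short steps, each a Python script; the robot and the scene stay as the last script left them, time stands still between calls to the robot, and variables do not carry over. Pictures are saved under pics/ and viewed, at most 14 in all, crops included, and the job is handed in when it is done.

```bash
mkdir -p pics; ls; cat > h.py <<'E'
from rig import *
import numpy as np, cv2
def save(n,im): cv2.imwrite('pics/'+n+'.png',cv2.cvtColor(im,cv2.COLOR_RGB2BGR))
E
python3 - <<'E'
from h import *
for c in('top','side'):
    p,d=camera(c); save(c+'0',p); np.save(c+'p',p); np.save(c+'d',d)
    q=camera_params(c); print(c,q)
print(sense()['time_s'])
E
```

```text
pics
top {'K': array([[458.10777828,   0.        , 314.49436745],
       [  0.        , 458.10777828, 200.37492001],
       [  0.        ,   0.        ,   1.        ]]), 'dist': array([-0.07145604,  0.        ,  0.        ,  0.        ,  0.        ]), 'position': array([0.36852818, 0.00396712, 1.47946288]), 'rotation': array([[ 0.02619898, -0.9930681 ,  0.11458344],
       [-0.9996542 , -0.0257674 ,  0.00524631],
       [-0.00225743, -0.11468126, -0.99339977]])}
side {'K': array([[490.34210312,   0.        , 321.55703142],
       [  0.        , 490.34210312, 199.52831111],
       [  0.        ,   0.        ,   1.        ]]), 'dist': array([0.04224038, 0.        , 0.        , 0.        , 0.        ]), 'position': array([ 0.12781625, -0.87192077,  0.76368799]), 'rotation': array([[ 0.91218636, -0.20827079,  0.3529013 ],
       [-0.40927526, -0.50560325,  0.75951242],
       [ 0.02024379, -0.83725064, -0.54644447]])}
0.1
```

View pics/top0.png

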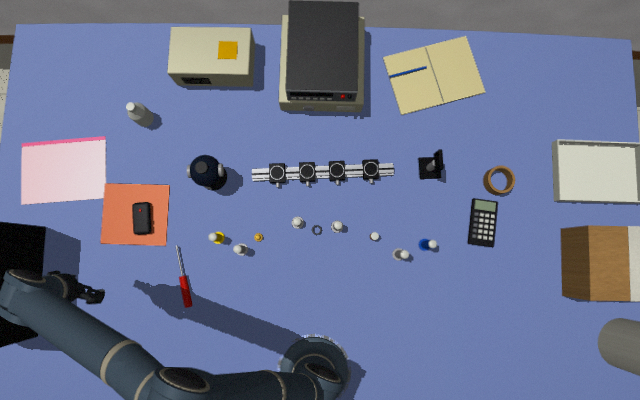

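View pics/side0.png

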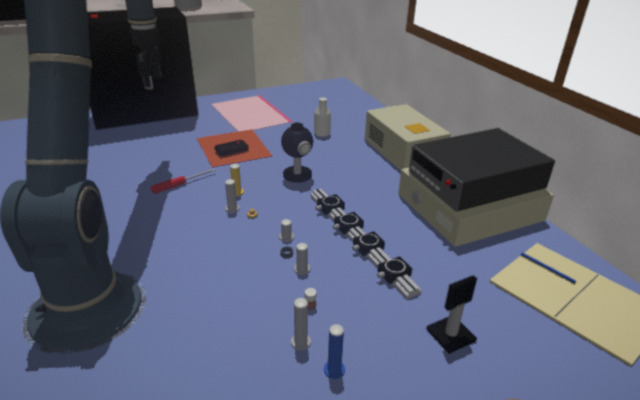

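The top view shows the sphere at (207,172), carriers at (278,173), (307,172), (337,171) and (371,169), and the black plate at (430,165). Post candidates in the top view are:
- yellow at (217,238), which is not meant
- steel at (240,249), (297,222), (337,226) and (402,255)
- a small white-capped item at (375,237), brownish in the side view
- blue at (429,244), to be left alone

Next, a close crop to check the choice.

```bash
python3 - <<'E'
from h import *
p=np.load('sidep.npy'); t=np.load('topp.npy')
a=cv2.resize(p[150:390,200:440],(600,600),interpolation=3)
b=cv2.resize(t[205:275,200:445],(800,229),interpolation=3)
save('c1',a); save('c2',b)
E
```

```text
(no output)
```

View pics/c1.png

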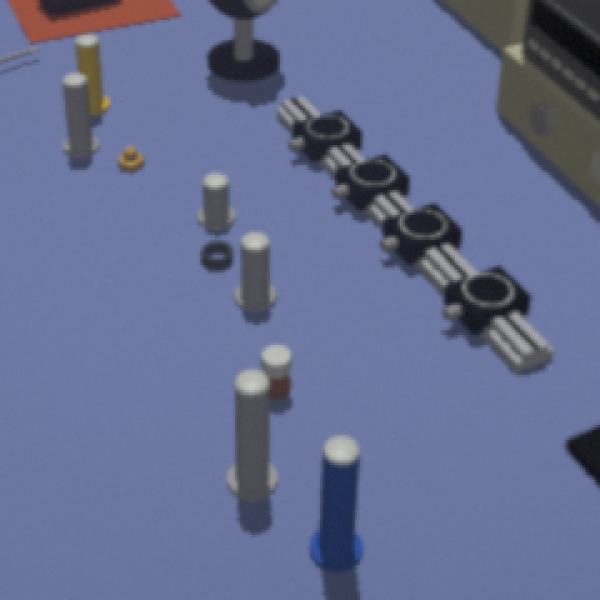

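View pics/c2.png

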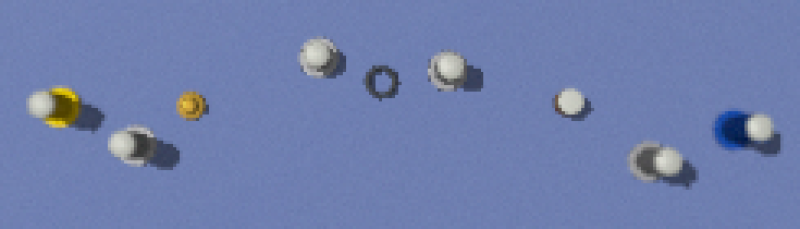

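The steel posts in the top view are:
- 90 mm at (240,249)
- 50 mm at (297,222)
- 70 mm at (337,226)
- 110 mm at (402,255)

The white-capped brown bottle at (375,237), the yellow post and the blue post are decoys. The sphere is at +y, the image's left, so the carriers from left to right take 50, 70, 90 and 110.

```bash
cat >> h.py <<'E'
def ray_plane(uv,z,cam,T=None):
    q=camera_params(cam)
    if T is None: R,o=q['rotation'],q['position']
    else: R,o=T[:3,:3],T[:3,3]
    n=cv2.undistortPoints(np.float64(uv).reshape(-1,1,2),q['K'],np.array(q['dist']))[:,0]
    r=np.c_[n,np.ones(len(n))]@R.T
    return o+r*((z-o[2])/r[:,2])[:,None]
def blobs(m,lo=1,hi=1e9):
    n,l,s,c=cv2.connectedComponentsWithStats(m.astype(np.uint8))
    return [(c[i],s[i]) for i in range(1,n) if lo<=s[i][4]<=hi]
def wrist():
    s=sense(); W=np.eye(4); W[:3,:3]=s['tcp_rot']; W[:3,3]=s['position']
    p,d=camera('wrist'); return p,d,W@camera_params('wrist')['tool_from_camera']
E
python3 - <<'E'
from h import *
t=np.load('topp.npy').astype(int)
px={'90':(236,248,.09),'50':(297,222,.05),'70':(338,226,.07),'110':(405,254,.11),'110foot':(398,254,0.0)}
for k,(u,v,z) in px.items(): print(k,ray_plane([(u,v)],z,'top').round(3))
print(ray_plane([(278,173),(307,172),(337,171),(371,169)],.03,'top').round(3))
print(ray_plane([(254,174),(394,170)],.02,'top').round(3))
s=sense();print(s['tcp_rot'].round(3),s['position'],camera_params('wrist'))
E
```

```text
90 [[0.378 0.245 0.09 ]]
50 [[0.464 0.064 0.05 ]]
70 [[ 0.454 -0.063  0.07 ]]
110 [[ 0.373 -0.263  0.11 ]]
110foot [[ 0.373 -0.261  0.   ]]
[[ 0.621  0.131  0.03 ]
 [ 0.627  0.038  0.03 ]
 [ 0.632 -0.058  0.03 ]
 [ 0.642 -0.167  0.03 ]]
[[ 0.618  0.21   0.02 ]
 [ 0.643 -0.243  0.02 ]]
[[-0.921  0.39  -0.001]
 [ 0.39   0.921 -0.002]
 [-0.    -0.002 -1.   ]] [0.26312861 0.62103129 0.23214753] {'K': array([[349.06880522,   0.        , 318.11542846],
       [  0.        , 349.06880522, 201.28891968],
       [  0.        ,   0.        ,   1.        ]]), 'dist': array([-0.07466754,  0.        ,  0.        ,  0.        ,  0.        ]), 'tool_from_camera': array([[-1.82843574e-04, -9.50268421e-01, -3.11432006e-01,
         7.93713380e-02],
       [ 9.99999821e-01,  3.72236781e-06, -5.98463827e-04,
        -4.33194768e-04],
       [ 5.69860540e-04, -3.11432060e-01,  9.50268250e-01,
        -1.40913441e-01],
       [ 0.00000000e+00,  0.00000000e+00,  0.00000000e+00,
         1.00000000e+00]])}
```

```bash
cat >> h.py <<'E'
yaw=np.arctan2(.055,1)  # rail
def Rt(s=1,a=yaw):
    y=s*np.array([np.cos(a),np.sin(a),0]); z=np.array([0,0,-1.]); return np.c_[np.cross(y,z),y,z]
posts={'50':(.464,.064,.05),'70':(.454,-.063,.07),'90':(.378,.245,.09),'110':(.373,-.262,.11)}
E
python3 - <<'E'
from h import *
for s in(1,-1):
    print(s)
    for x,y in [(.464,.064),(.454,-.063),(.378,.245),(.373,-.262),(.621,.131),(.642,-.167)]:
        for z in(.04,.28):
            q=inverse_kinematics([x,y,z],Rt(s)); print(x,y,z,None if q is None else np.round(q,2))
s=-1
E
```

```text
1
0.464 0.064 0.04 [-0.49  0.43  0.33  2.19 -0.26  0.55  0.09]
0.464 0.064 0.28 [-0.67  0.08  0.47  1.96 -0.04  1.11 -0.12]
0.454 -0.063 0.04 [-0.4   0.46  0.55  2.23 -0.45  0.56  0.55]
0.454 -0.063 0.28 [-0.59  0.05  0.67  1.99 -0.04  1.11  0.15]
0.378 0.245 0.04 [-0.86  0.4   0.23  2.23 -0.18  0.52 -0.44]
0.378 0.245 0.28 [-0.95  0.04  0.3   1.99 -0.01  1.11 -0.6 ]
0.373 -0.262 0.04 [-0.05  0.5   0.72  2.24 -0.59  0.6   1.17]
0.373 -0.262 0.28 [-0.33  0.05  0.9   2.   -0.04  1.11  0.64]
0.621 0.131 0.04 [-0.54  0.64  0.37  1.81 -0.32  0.75  0.06]
0.621 0.131 0.28 [-0.6   0.38  0.44  1.6  -0.17  1.2  -0.06]
0.642 -0.167 0.04 [-0.15  0.7   0.5   1.74 -0.44  0.81  0.62]
0.642 -0.167 0.28 [-0.31  0.49  0.74  1.54 -0.34  1.25  0.54]
-1
0.464 0.064 0.04 [ 0.65  0.76 -1.18  2.13  0.94  0.92  2.1 ]
0.464 0.064 0.28 None
0.454 -0.063 0.04 [-0.77  0.7   1.11  2.24 -0.94  0.79 -2.1 ]
0.454 -0.063 0.28 None
0.378 0.245 0.04 [-0.38  0.42 -0.35  2.2   0.27  0.55  2.27]
0.378 0.245 0.28 [-0.47  0.06 -0.21  1.97  0.01  1.11  2.51]
0.373 -0.262 0.04 [-0.29  0.69  1.11  2.25 -0.94  0.79 -1.62]
0.373 -0.262 0.28 [-0.52  0.06  1.11  2.01 -0.06  1.11 -2.47]
0.621 0.131 0.04 [ 0.46  0.98 -1.19  1.75  1.    1.16  2.15]
0.621 0.131 0.28 [ 0.47  0.63 -1.18  1.53  0.59  1.37  2.44]
0.642 -0.167 0.04 [-0.48  0.97  1.1   1.76 -0.98  1.08 -2.1 ]
0.642 -0.167 0.28 [-0.49  0.62  1.11  1.55 -0.57  1.33 -2.4 ]
```

```bash
python3 - <<'E'
from h import *
movep([.628,.0,.28],Rt()); sleep(.3)
p,d,T=wrist(); save('w_rail',p); np.savez('w_rail',p=p,d=d,T=T)
movep([.42,.0,.28],Rt()); sleep(.3)
p,d,T=wrist(); save('w_post',p); np.savez('w_post',p=p,d=d,T=T)
print(sense()['time_s'])
E
```

```text
4.2
```

View pics/w_rail.png

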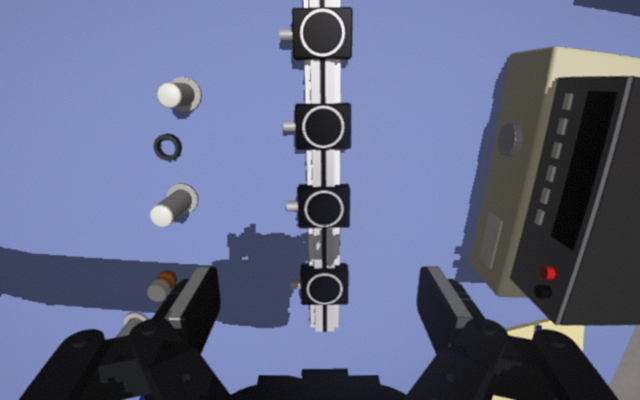

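View pics/w_post.png

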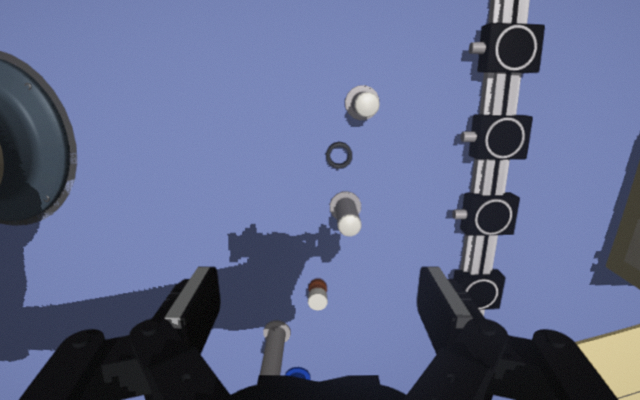

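The four rings show at (322,33), (323,127), (324,208) and (324,288), and the 50 and 70 caps at (366,104) and (348,224). Now I'll get exact positions.

```bash
cat >> h.py <<'E'
def rings(p,T):
    g=cv2.cvtColor(p,cv2.COLOR_RGB2GRAY); out=[]
    for c,s in blobs(g<80,400,2500):
        if .8<s[2]/s[3]<1.25 and s[4]/(s[2]*s[3])>.68 and s[4]/(s[2]*s[3])<.87 and s[1]<320: out.append((c.round(1),s[4],ray_plane([c],.03,'wrist',T)[0].round(4)))
    return out
def caps(p,T,near,h):
    """white cap nearest to a world point: min enclosing of bright low-saturation blob"""
    hsv=cv2.cvtColor(p,cv2.COLOR_RGB2HSV); m=(hsv[...,2]>195)&(hsv[...,1]<40)
    L=[(c,s,ray_plane([c],h-.002,'wrist',T)[0]) for c,s in blobs(m,60,4000)]
    return min(L,key=lambda e:np.hypot(*(e[2][:2]-near[:2])))
E
python3 - <<'E'
from h import *
for f in('w_rail','w_post'):
    z=np.load(f+'.npz'); 
    for r in rings(z['p'],z['T']): print(*r)
    for k in('50','70'): c,s,X=caps(z['p'],z['T'],posts[k],posts[k][2]); print(k,c.round(1),s,X.round(4))
E
```

```text
[321.9  32.2] 1169 [0.6246 0.135  0.03  ]
[322.9 126.5] 993 [0.6312 0.0384 0.03  ]
[323.5 208.6] 801 [ 0.6377 -0.0575  0.03  ]
[324.2 288.7] 615 [ 0.6452 -0.1669  0.03  ]
50 [168.5  94.2] [157  83  23  23 394] [0.4683 0.0659 0.048 ]
70 [160.3 215.6] [150 206  21  21 338] [ 0.4581 -0.0624  0.068 ]
[515.9  47.2] 1076 [0.6248 0.135  0.03  ]
[504.7 137.6] 908 [0.6313 0.0384 0.03  ]
[493.2 216.7] 730 [ 0.6378 -0.0575  0.03  ]
50 [367.3 103. ] [357  92  21  22 360] [0.4682 0.0664 0.048 ]
70 [349.7 224.6] [340 216  20  18 291] [ 0.4586 -0.0617  0.068 ]
```

```bash
cat >> h.py <<'E'
seats={'50':(.6247,.135),'70':(.6313,.0384),'90':(.6378,-.0575),'110':(.6452,-.1669)}
def pick(xy,h):
    R=Rt(); x,y=xy; z=h-.016
    command_gripper(.07,40)
    movep([x,y,z+.10],R); move_l([x,y,z],feed=.1)
    command_gripper(.0,40); s=sense(); print('gap',s['finger_gap'],s['gripper_force'])
    move_l([x,y,z+.15],feed=.12); print('gap',sense()['finger_gap'])
def place(xy,h):
    R=Rt(); x,y=xy; z=.03+h-.016
    movep([x,y,z+.12],R); move_l([x,y,z+.006],feed=.12); sleep(.2)
    print('touch',move_l([x,y,z-.004],feed=.015,until_force=3),sense()['position']-[x,y,z])
    command_gripper(.055); sleep(.2); move_l([x,y,z+.12],feed=.12)
    print(sense()['time_s'])
E
python3 - <<'E'
from h import *
pick((.4683,.0662),.05); place(seats['50'],.05)
x,y=seats['50']; movep([x,y-.08,.25],Rt()); sleep(.3)
p,d,T=wrist(); save('p50',p); np.savez('p50',p=p,T=T)
print(caps(p,T,(x,y),.08)[2])
E
```

```text
gap 0.023966254548659645 39.057137418352745
gap 0.024252628309140514
touch True [ 3.63573374e-06 -2.41638695e-05  4.85830095e-04]
12.475
[0.62499113 0.13797774 0.078     ]
```

View pics/p50.png

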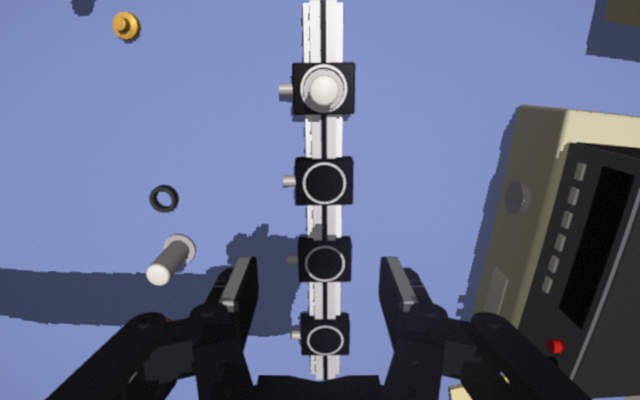

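The 50 mm post stands upright in the first ring, at (323,88). I'll check the centring in an enlarged crop.

```bash
python3 - <<'E'
from h import *
p=np.load('p50.npz')['p']; T=np.load('p50.npz')['T']
save('p50c',cv2.resize(p[55:125,280:370],(720,560),interpolation=cv2.INTER_CUBIC))
for r in rings(p,T): print(*r)
E
```

```text
[324.  182.9] 1027 [0.6313 0.0384 0.03  ]
```

View pics/p50c.png

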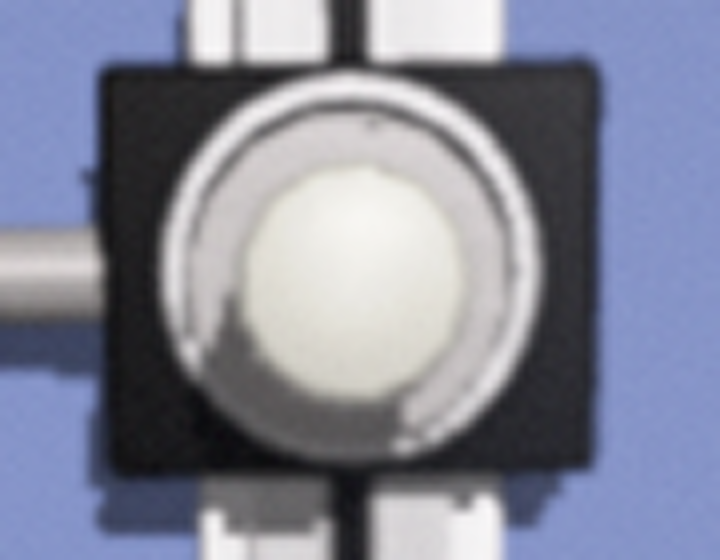

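The foot sits concentric in the ring to within about 1 mm: ring centre about (351,267), foot about (351,272) in the crop at 8x. Next is the 70, then the 90 and 110 with a hover look on the way.

```bash
python3 - <<'E'
from h import *
pick((.4584,-.062),.07); place(seats['70'],.07)
x,y,h=posts['90']; movep([x+.03,y-.06,.28],Rt()); sleep(.3)
p,d,T=wrist(); save('l90',p)
c,s,X=caps(p,T,(x,y),h); print('90',c.round(1),s,X.round(4))
E
```

```text
gap 0.02402834976315837 39.084989242837764
gap 0.024054284246024134
touch True [1.32856833e-05 7.21799603e-06 5.58419661e-04]
21.8667
90 [287.2 108.8] [276  98  23  24 431] [0.3769 0.2431 0.088 ]
```

View pics/l90.png

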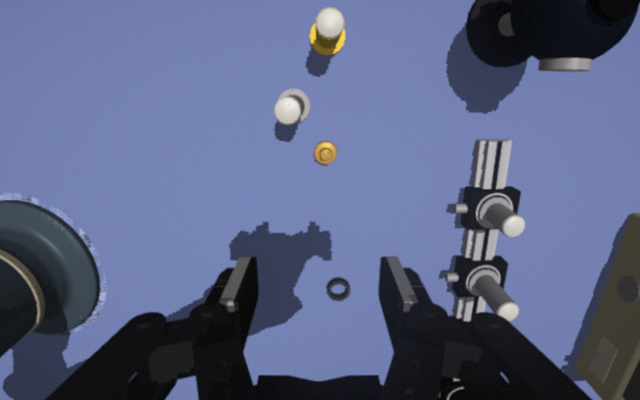

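The steel 90 is at (287,109) with the yellow look-alike behind it at (328,25). The 50 and 70 stand on the first two carriers.

```bash
python3 - <<'E'
from h import *
pick((.3769,.2428),.09); place(seats['90'],.09)
x,y,h=posts['110']; movep([x+.03,y-.06,.30],Rt()); sleep(.3)
p,d,T=wrist(); save('l110',p)
c,s,X=caps(p,T,(x,y),h); print('110',c.round(1),s,X.round(4))
E
```

```text
gap 0.024237373090320674 39.08905147338373
gap 0.02414272794362342
touch True [ 5.99127616e-06 -7.71425372e-05  5.04343642e-04]
32.1667
110 [290.5 107.2] [279  95  25  26 501] [ 0.3746 -0.2613  0.108 ]
```

View pics/l110.png

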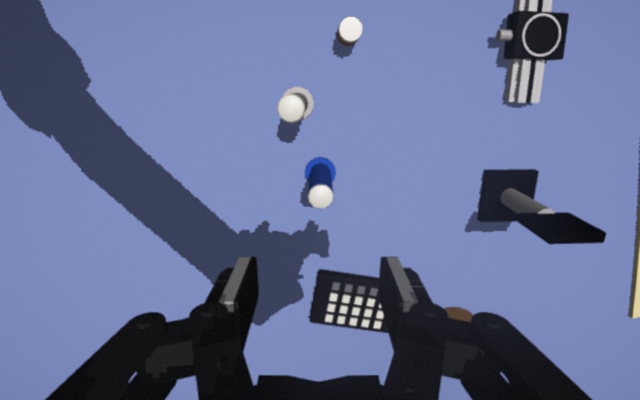

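The steel 110 is at (290,107), with blue at (320,196) about 80 mm away. Pick it, then check everything.

```bash
python3 - <<'E'
from h import *
pick((.3746,-.2613),.11); place(seats['110'],.11)
movep([.60,-.17,.34],Rt()); sleep(.3)
p,d,T=wrist(); g=p[0:330,200:520]; 
movep([.40,-.05,.30],Rt()); sleep(.3)
s,_=camera('side'); s=s[170:320,290:450]
save('fin',np.hstack([cv2.resize(g,(400,412)),cv2.resize(s,(400,412),interpolation=2)]))
print(sense()['time_s'],sense()['finger_gap'])
E
```

```text
gap 0.02399831931687876 39.03064235695638
gap 0.024439321709017647
touch True [-2.65880985e-06 -9.32178212e-05  5.40030142e-04]
42.3917
44.5333 0.054982880223445156
```

View pics/fin.png

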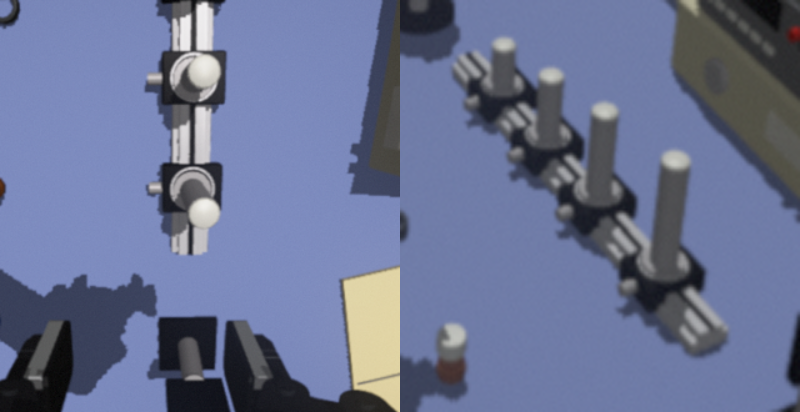

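All four stand in order, shortest nearest the sphere. One last close look at the feet of the 70, 90 and 110 in their rings.

```bash
python3 - <<'E'
from h import *
G=[]
for k in('70','90','110'):
    x,y=seats[k]; movep([x,y-.065,.30],Rt()); sleep(.3)
    p,d,T=wrist()
    q=camera_params('wrist'); Ti=np.linalg.inv(T)
    uv=cv2.projectPoints(np.array([[x,y,.03]]),cv2.Rodrigues(Ti[:3,:3])[0],Ti[:3,3],q['K'],np.array(q['dist']))[0].ravel()
    u,v=uv.round().astype(int); print(k,uv)
    v=max(v,30); G.append(cv2.resize(p[v-30:v+30,u-30:u+30],(266,266),interpolation=2))
save('feet',np.hstack(G)); movep([.42,-.05,.30],Rt())
E
```

```text
70 [321.05438204 101.58384619]
90 [321.03444643 102.15311379]
110 [320.80250566 102.15431492]
```

View pics/feet.png

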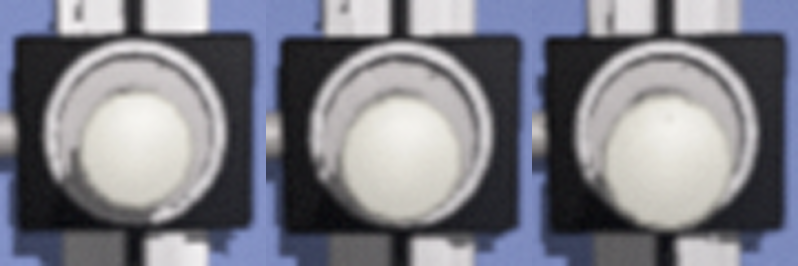

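The crops centred at (133,133), (400,133) and (666,133) show each foot inside its ring and concentric to within 1–2 mm. All posts are upright and released.

```bash
python3 -c "
from rig import *
print(finish_job())"
```

```text
the job is handed in; nothing more can be done
None
```

All four posts stand upright and released on the carriers in height order, with the 50 mm post nearest the sphere and each foot centred in its ring to within 1–2 mm; the job is handed in, but no verdict came back.

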